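Set out the reagent bottles in their spill trays

TASK

Set out the reagents for the protocol: stand each of the four tall bottles upright on the floor of the spill tray that has the colour of its cap, one after another in the order red, yellow, green, blue. Do not knock any bottle over, and leave the two squat jars where they are.

Things in the scene. Friction and masses are not known exactly. Their poses are not given: they have to be found in the camera images.
- bottle_red: Loose tall amber-glass reagent bottle, 0.08 to 0.17 kg, with a red screw cap: 95 mm tall overall; straight round body 36 mm diameter from the foot up to 68 mm, then a short shoulder and the cap, 29 mm diameter, from 77 to 95 mm. Origin: centre of its underside; z up along its axis. Stands on the bench at the start.
- bottle_yellow: Loose tall amber-glass reagent bottle, 0.08 to 0.17 kg, with a yellow screw cap: 95 mm tall overall; straight round body 36 mm diameter from the foot up to 68 mm, then a short shoulder and the cap, 29 mm diameter, from 77 to 95 mm. Origin: centre of its underside; z up along its axis. Stands on the bench at the start.
- bottle_green: Loose tall amber-glass reagent bottle, 0.08 to 0.17 kg, with a green screw cap: 95 mm tall overall; straight round body 36 mm diameter from the foot up to 68 mm, then a short shoulder and the cap, 29 mm diameter, from 77 to 95 mm. Origin: centre of its underside; z up along its axis. Stands on the bench at the start.
- bottle_blue: Loose tall amber-glass reagent bottle, 0.08 to 0.17 kg, with a blue screw cap: 95 mm tall overall; straight round body 36 mm diameter from the foot up to 68 mm, then a short shoulder and the cap, 29 mm diameter, from 77 to 95 mm. Origin: centre of its underside; z up along its axis. Stands on the bench at the start.
- tray_red: Fixed round open spill tray of red plastic: 72 mm outer diameter, 64 mm inside diameter (wall 4 mm), 14 mm high, floor 4 mm thick. Origin: centre of its underside, on the bench; z up.
- tray_yellow: Fixed round open spill tray of yellow plastic: 72 mm outer diameter, 64 mm inside diameter (wall 4 mm), 14 mm high, floor 4 mm thick. Origin: centre of its underside, on the bench; z up.
- tray_green: Fixed round open spill tray of green plastic: 72 mm outer diameter, 64 mm inside diameter (wall 4 mm), 14 mm high, floor 4 mm thick. Origin: centre of its underside, on the bench; z up.
- tray_blue: Fixed round open spill tray of blue plastic: 72 mm outer diameter, 64 mm inside diameter (wall 4 mm), 14 mm high, floor 4 mm thick. Origin: centre of its underside, on the bench; z up.
- jar_red: Loose squat amber-glass jar with a wide red lid, 53 mm diameter, 44 mm tall, about 0.13 kg; it is not a bottle and stays where it is. Origin: centre of its underside; z up.
- jar_blue: Loose squat amber-glass jar with a wide blue lid, 53 mm diameter, 44 mm tall, about 0.13 kg; it is not a bottle and stays where it is. Origin: centre of its underside; z up.

How it is judged:
By the outcome, as a careful person would: the job done as asked, in the order asked, and still so for the second after the job is handed in, with the robot touching nothing.
It also fails if it takes over 102 s, if anything falls off the work surface, if the arm or the gripper's body presses on something with over 40 N, if the wrist force passes 120 N, or if a joint passes its speed limit or range.

ROBOT

A 7-joint arm with a two-finger parallel gripper is mounted at the origin on the work surface. World frame = base frame: x ahead of the robot, y to its left, z up, the work surface at z = 0. Lengths are in m, angles in rad, forces in N, time in s.
With the tool pointing down it reaches from about 0.425 to 0.925 m from the base axis. Payload 6.8 kg.
Tool frame: the origin (TCP) lies on the front face of the gripper's body, between the roots of the fingers; the fingertips stand 73 mm ahead of it and the grasp point (between the pads) lies 54 mm ahead of it (env.nose_length is the distance from the TCP to the fingertips, in m); z points along the fingers, y is the direction in which the jaws open and shut (so a half turn about z gives the same grasp; the last joint's range is limited). The gripper opens to 85 mm and grips with 20 to 120 N. Pads are 22 mm wide; open, the fingers measure 114 mm over their backs; the gripper's body (76 mm by 85 mm) begins 54 mm behind the grasp point. The pads swing forward as they close: fully open they stand 13 mm farther back than shut.
Start: joints at [0.998, 0.477, 0.022, 1.555, -0.011, 1.109, -0.083], TCP at [0.303, -0.603, 0.304] pointing down, gripper open.
Joint ranges: [-2.96, 2.96], [-0.34, 2.1], [-1.41, 1.46], [0.24, 2.44], [-1.37, 4.51], [0.17, 1.92], [-2.96, 2.96]. Speed limits (rad/s): [2.39, 2.39, 3.14, 3.14, 3.14, 3.14, 3.14].

INTERFACE

Orientations are given as a unit quaternion [w, x, y, z].
In Python, from cell import env, kin, camera, calibration, job gives the robot as it stands. The module is installed in compiled form; this text tells all that it offers. Calls block until the motion is done:
- env.reach(position, orientation): joint-space move of the TCP to a pose.
- env.movel(position, velocity=0.15, rot=None, stop_force=None): straight line of the TCP; rot=None keeps the orientation; velocity is the mean speed in m/s. With stop_force (N) it stops when the force on the tool has changed by that much, and returns True; else False.
- env.goto_joints(angles): joint-space move.
- env.grip(opening, f_grip=None): finger opening in m; f_grip is the grip in N (None keeps the last); returns when the fingers have stopped.
- env.dwell(seconds).
- kin.inverse_kinematics(position, orientation): joint angles nearest the present ones, or None.
- env.get_state(): the state.
- camera(name): name is "side" or "top" or "wrist"; returns (picture, depth): 400x640x3 uint8, blue, green, red; 400x640 float32, m along the optical axis (not along the pixel's ray), 0 where there is no reading.
- calibration(name): a dict with "fx", "fy", "cx", "cy" (pixels), "rvec" (rotation vector, rad) and "tvec" (3), from world to camera coordinates, as OpenCV has them. Camera axes: x right, y down, z forward; pixel columns grow to the right and rows downward; lengths in m; the calibration is good to about 2 mm. A picture is of the moment at which its call begins: read the wrist's pose just before it. calibration takes no time and is no camera call; for the wrist camera it gives the pose at the moment of the call.
A pose or a line that the arm cannot do raises env.PlanningError and nothing moves.
- job.job_done(): hands the job in, once; it reports no verdict.
The state is a dict: "time": time; "qpos": joint angles; "joint_velocities": joint speeds; "joint_torque": joint torques, N m; "tcp_pos": TCP position; "orientation": TCP orientation; "force": force on the tool from outside, world axes, zero at the start; "torque": the same for the moment, N m; "opening": finger opening in m.
Only numpy, scipy, OpenCV 4.12 (cv2) and the standard library are available. Lean on these libraries where they do the work, as an engineer would, in place of code of your own. Each camera call takes 0.05 s, during which the arm holds its last target.

## Working session

There is one attempt and no reset: what is moved stays moved. The work goes in short steps, each a Python script; the robot and the scene stay as the last script left them, time stands still between calls to the robot, and variables do not carry over. Pictures are saved under pics/ and viewed, and the job is handed in when it is done.

```bash
mkdir -p pics; python3 - <<'E'
from cell import env,camera,calibration
import cv2,numpy as np
for n in ("top","side"):
    p,d=camera(n); cv2.imwrite(f"pics/{n}0.png",p); np.savez(f"{n}0.npz",p=p,d=d); print(n,calibration(n))
s=env.get_state(); print(s)
E
```

```text
top {'fx': 375.27825465319427, 'fy': 375.27825465319427, 'cx': 318.1292306824936, 'cy': 197.84782314442734, 'rvec': array([ 2.12948584, -2.16462246,  0.23014777]), 'tvec': array([-0.00334014,  0.54835248,  0.67247058])}
side {'fx': 404.0312539296857, 'fy': 404.0312539296857, 'cx': 313.03007207089, 'cy': 199.0896830878129, 'rvec': array([ 2.11440577, -0.21788564,  0.11164306]), 'tvec': array([-0.54547231,  0.09229909,  0.72939173])}
{'time': 0.1, 'qpos': array([ 0.99789583,  0.47771881,  0.02233187,  1.55632051, -0.01150713,
        1.10932963, -0.08311146]), 'joint_velocities': array([-0.002131  , -0.00298025,  0.00034379, -0.00123252, -0.00013437,
       -0.00136218,  0.00060201]), 'joint_torque': array([ 3.86028332e-03, -5.97761965e+01,  1.61344159e+00, -2.81955117e+01,
        1.28157457e-02,  5.01521266e-03, -5.51749665e-06]), 'tcp_pos': array([ 0.30238738, -0.60302162,  0.30303526]), 'orientation': array([-7.87821666e-04,  9.73114296e-01,  2.30321271e-01, -2.42182299e-04]), 'force': array([ 0.39844589,  0.13178884, -0.68894116]), 'torque': array([-0.0360979 ,  0.00925134, -0.02817902]), 'opening': 0.08562515327250911}
```

View pics/top0.png

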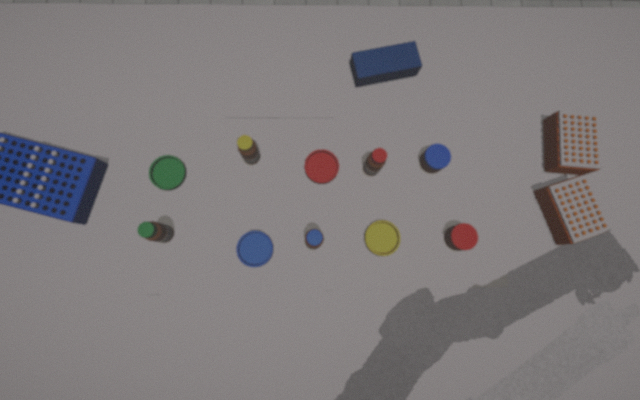

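View pics/side0.png

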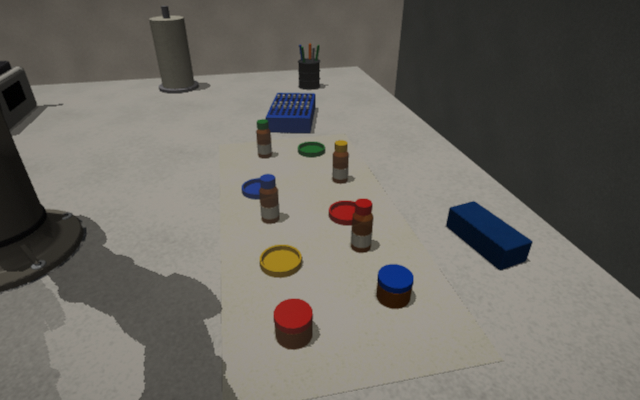

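Top view: caps are red (378,156), yellow (245,144), green (147,230) and blue (314,238). Trays are red (321,167), yellow (381,238), green (168,172) and blue (255,249). Jars are blue (438,157) and red (464,237). Next I'll refine these with colour masks and depth.

```bash
cat > h.py <<'E'
import numpy as np,cv2
def Rt(c): return cv2.Rodrigues(np.array(c["rvec"]))[0],np.array(c["tvec"])
def ray(c,u,v):
    R,t=Rt(c); d=R.T@np.array([(u-c["cx"])/c["fx"],(v-c["cy"])/c["fy"],1.]); return -R.T@t,d
def at_z(c,u,v,z):
    o,d=ray(c,u,v); return o+d*(z-o[2])/d[2]
def proj(c,P):
    R,t=Rt(c); q=R@np.array(P)+t; return np.array([c["fx"]*q[0]/q[2]+c["cx"],c["fy"]*q[1]/q[2]+c["cy"]])
def mask(p,col):
    h=cv2.cvtColor(p,cv2.COLOR_BGR2HSV); H,S,V=[h[...,i].astype(int) for i in range(3)]
    hr={"red":(H<6)|(H>172),"yellow":(H>18)&(H<36),"green":(H>50)&(H<85),"blue":(H>98)&(H<125)}[col]
    return (hr&(S>120)&(V>60)).astype(np.uint8)
E
python3 - <<'E'
from cell import calibration
from h import *
c={n:calibration(n) for n in("top","side")}
I={n:np.load(n+"0.npz") for n in c}
for col in("red","yellow","green","blue"):
    n="top"; m=mask(I[n]["p"],col); k,l,st,ce=cv2.connectedComponentsWithStats(m)
    for i in range(1,k):
        if st[i][4]<60: continue
        sel=l==i
        d=I[n]["d"][sel]; ys,xs=np.nonzero(sel)
        R,t=Rt(c[n]); q=np.stack([(xs-c[n]["cx"])/c[n]["fx"]*d,(ys-c[n]["cy"])/c[n]["fy"]*d,d],1); w=(q-t)@R
        bx=(st[i][0]+(st[i][2]-1)/2,st[i][1]+(st[i][3]-1)/2)
        print(col,st[i],"bbox ctr",bx,"pts med",np.median(w,0).round(4),"zmax",np.percentile(w[:,2],[5,50,95]).round(3),
          "z0.095",at_z(c[n],*ce[i],.095)[:2].round(4),"z.014",at_z(c[n],*bx,.014)[:2].round(4))
p=I["top"]["p"][120:270,120:500]; cv2.imwrite("pics/crop0.png",cv2.resize(p,None,fx=2.1,fy=2.1,interpolation=cv2.INTER_CUBIC))
E
```

```text
red [372 149  14  14 152] bbox ctr (np.float64(378.5), np.float64(155.5)) pts med [ 0.6185 -0.1241  0.0954] zmax [0.093 0.095 0.097] z0.095 [ 0.6181 -0.1239] z.014 [ 0.6416 -0.1403]
red [305 151  33  32 814] bbox ctr (np.float64(321.0), np.float64(166.5)) pts med [ 0.6223 -0.0215  0.0047] zmax [0.003 0.005 0.014] z0.095 [ 0.5981 -0.017 ] z.014 [ 0.6193 -0.0209]
red [451 224  26  25 521] bbox ctr (np.float64(463.5), np.float64(236.0)) pts med [ 0.4704 -0.2909  0.0445] zmax [0.042 0.045 0.046] z0.095 [ 0.4668 -0.2693] z.014 [ 0.4727 -0.3041]
yellow [238 136  14  14 146] bbox ctr (np.float64(244.5), np.float64(142.5)) pts med [0.6447 0.1223 0.0954] zmax [0.093 0.095 0.097] z0.095 [0.6448 0.1223] z.014 [0.6716 0.1352]
yellow [366 221  33  34 853] bbox ctr (np.float64(382.0), np.float64(237.5)) pts med [ 0.4724 -0.14    0.0047] zmax [0.003 0.005 0.014] z0.095 [ 0.4668 -0.1212] z.014 [ 0.4725 -0.1392]
blue [   0  134   96   87 4507] bbox ctr (np.float64(47.5), np.float64(177.0)) pts med [0.5938 0.5009 0.05  ] zmax [0.048 0.05  0.052] z0.095 [0.5824 0.4729] z.014 [0.6032 0.5214]
blue [425 145  25  23 443] bbox ctr (np.float64(437.0), np.float64(156.0)) pts med [ 0.6306 -0.2518  0.0447] zmax [0.042 0.045 0.047] z0.095 [ 0.6159 -0.2328] z.014 [ 0.6394 -0.2628]
blue [307 231  14  14 142] bbox ctr (np.float64(313.5), np.float64(237.5)) pts med [ 0.4701 -0.0018  0.0952] zmax [0.094 0.095 0.097] z0.095 [ 0.47   -0.0017] z.014 [ 0.4749 -0.003 ]
blue [238 232  34  34 835] bbox ctr (np.float64(254.5), np.float64(248.5)) pts med [0.4564 0.1128 0.0043] zmax [0.002 0.004 0.011] z0.095 [0.452  0.1012] z.014 [0.4554 0.1127]
```

View pics/crop0.png

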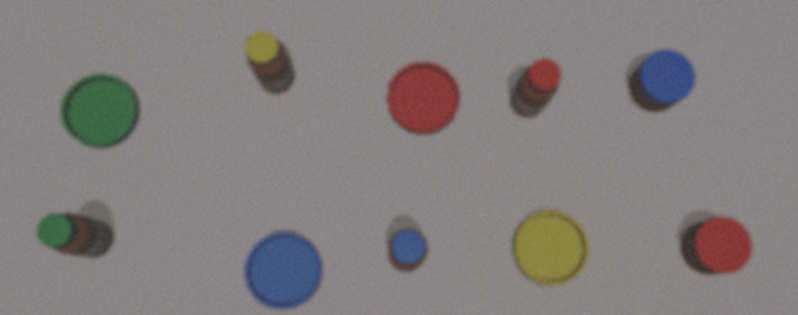

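```bash
python3 - <<'E'
from cell import calibration,kin
from h import *
c=calibration("top"); I=np.load("top0.npz"); R,t=Rt(c); print("cam",(-R.T@t).round(3))
h=cv2.cvtColor(I["p"],cv2.COLOR_BGR2HSV); print(h[172,168],h[230,147])
m=((h[...,0]>50)&(h[...,0]<90)&(h[...,1]>90)).astype(np.uint8)
k,l,st,ce=cv2.connectedComponentsWithStats(m)
for i in range(1,k):
    if st[i][4]<60: continue
    b=(st[i][0]+(st[i][2]-1)/2,st[i][1]+(st[i][3]-1)/2)
    d=np.median(I["d"][l==i]); print(st[i],ce[i],"z.095",at_z(c,*b,.095).round(4),"z.014",at_z(c,*b,.014).round(4),d)
# side check
cs=calibration("side")
for n,P in dict(red=(.618,-.124),yellow=(.6447,.1223),blue=(.470,-.0018)).items(): print(n,proj(cs,(*P,.095)).round(1),proj(cs,(*P,0)).round(1))
# IK tests: tool yaw a
q=lambda a: np.array([0,np.cos(a/2),np.sin(a/2),0])
for P in [(.618,-.124),(.621,-.021),(.6447,.1223),(.4725,-.1395),(.47,-.0018),(.456,.1128)]:
    print(P,[(round(a,2),None if (s:=kin.inverse_kinematics([*P,.12],q(a))) is None else s.round(2).tolist()) for a in (0,np.pi/2)])
E
```

```text
cam [0.423 0.016 0.757]
[ 65 108 106] [ 67 117 105]
[153 157  31  32 755] [168.1192053  172.69403974] z.095 [0.5895 0.2574 0.095 ] z.014 [0.6099 0.2868 0.014 ] 0.7629218
[139 223  15  14 161] [145.85093168 229.34782609] z.095 [0.488 0.29  0.095] z.014 [0.496  0.3235 0.014 ] 0.65223455
red [363.1 203. ] [360.1 247.5]
yellow [340.8 143.2] [339.6 181. ]
blue [267.5 177.8] [270.6 219.7]
(0.618, -0.124) [(0, [0.16, 0.62, -0.08, 1.79, 0.07, 0.73, -1.53]), (1.57, [0.38, 0.65, -0.39, 1.78, 0.34, 0.78, -0.18])]
(0.621, -0.021) [(0, [0.02, 0.61, -0.11, 1.82, 0.1, 0.72, -1.72]), (1.57, [0.28, 0.66, -0.48, 1.8, 0.41, 0.79, -0.4])]
(0.6447, 0.1223) [(0, [-0.12, 0.66, -0.22, 1.72, 0.19, 0.78, -2.01]), (1.57, [0.07, 0.71, -0.5, 1.71, 0.43, 0.84, -0.62])]
(0.4725, -0.1395) [(0, [0.25, 0.45, -0.1, 2.12, 0.08, 0.57, -1.49]), (1.57, [0.47, 0.48, -0.38, 2.11, 0.3, 0.61, -0.12])]
(0.47, -0.0018) [(0, [0.05, 0.43, -0.21, 2.17, 0.17, 0.56, -1.86]), (1.57, [0.25, 0.46, -0.45, 2.15, 0.36, 0.6, -0.46])]
(0.456, 0.1128) [(0, [-0.07, 0.45, -0.37, 2.16, 0.29, 0.58, -2.22]), (1.57, [0.14, 0.5, -0.63, 2.14, 0.49, 0.64, -0.83])]
```

```bash
cat >> h.py <<'E'
B=dict(red=(.6183,-.1240),yellow=(.6447,.1223),green=(.4880,.2900),blue=(.4700,-.0017))
T=dict(red=(.6205,-.0212),yellow=(.4725,-.1395),green=(.6105,.2868),blue=(.4560,.1128))
q=np.array([0,np.cos(np.pi/4),np.sin(np.pi/4),0]); ZT=.25; ZG=.104
def S(env,tag):
    s=env.get_state(); print(tag,"t",round(s["time"],2),"tcp",s["tcp_pos"].round(4),"F",s["force"].round(1),"op",round(s["opening"],4))
def pick(env,col,first=False):
    x,y=B[col]
    env.reach([x,y,ZT],q) if first else env.movel([x,y,ZT],.3)
    env.grip(.085)
    S(env,"above")
    env.movel([x,y,.13],.25)
    hit=env.movel([x,y,ZG],.08,stop_force=8); S(env,f"down hit={hit}")
    if hit: return False
    env.grip(.028,40); S(env,"gripped")
    env.movel([x,y,ZT],.15); S(env,"lifted"); return True
def place(env,col):
    x,y=T[col]
    env.movel([x,y,ZT],.25); env.movel([x,y,ZG+.022],.15); env.dwell(.2)
    hit=env.movel([x,y,ZG+.002],.025,stop_force=4); S(env,f"placed hit={hit}")
    env.dwell(.1)
    env.grip(.075); S(env,"open")
    env.movel([x,y,ZT],.2)
def snap(camera,tag):
    a=camera("top")[0][90:310,100:500]; b=camera("side")[0]
    cv2.imwrite(f"pics/{tag}_top.png",cv2.resize(a,None,fx=2,fy=2,interpolation=cv2.INTER_CUBIC)); cv2.imwrite(f"pics/{tag}_side.png",b)
E
python3 - <<'E'
from cell import env,camera
from h import *
if pick(env,"red",True): snap(camera,"r1")
E
```

```text
above t 2.39 tcp [ 0.6182 -0.1248  0.25  ] F [-0.4 -0.  -0.6] op 0.0849
down hit=False t 3.5 tcp [ 0.6181 -0.124   0.1036] F [0.  0.2 0.6] op 0.0852
gripped t 4.02 tcp [ 0.6185 -0.124   0.1045] F [-0.6 -0.2  4.4] op 0.0349
lifted t 5.14 tcp [ 0.6176 -0.124   0.2488] F [-0.1  0.8 -2.2] op 0.0349
```

View pics/r1_side.png

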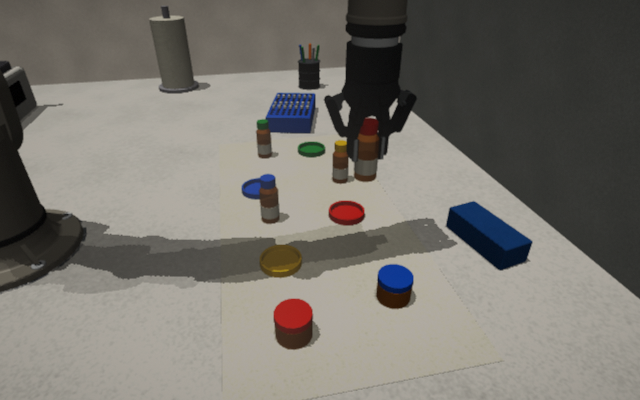

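The red bottle is held upright in the fingers at about (367,150), and nothing else has moved. Placing it now.

```bash
python3 - <<'E'
from cell import env,camera
from h import *
place(env,"red"); snap(camera,"r2")
E
```

```text
placed hit=True t 7.64 tcp [ 0.6203 -0.0212  0.1084] F [-0.6 -0.2  5.1] op 0.0349
open t 8.21 tcp [ 0.6194 -0.0214  0.1075] F [ 0.1  0.7 -0.1] op 0.0748
```

View pics/r2_side.png

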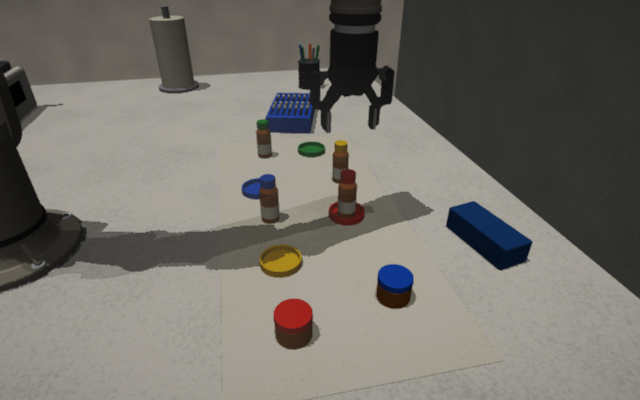

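The red bottle stands in the red tray at (347,205). Contact came 4 mm above the pick height, which matches the floor thickness. Yellow is next.

```bash
python3 - <<'E'
from cell import env,camera
from h import *
if pick(env,"yellow"):
    if .033<env.get_state()["opening"]<.039: place(env,"yellow")
snap(camera,"y2")
E
```

```text
above t 10.07 tcp [0.6448 0.1207 0.2498] F [ 0.4 -0.2 -0.1] op 0.0847
down hit=False t 11.18 tcp [0.6444 0.1223 0.1035] F [-0.8 -0.1 -0.1] op 0.085
gripped t 11.69 tcp [0.6451 0.1224 0.1045] F [ 0.6 -0.1  2.1] op 0.0348
lifted t 12.82 tcp [0.6441 0.122  0.2487] F [-0.5 -1.5 -2.3] op 0.0351
placed hit=True t 16.07 tcp [ 0.4723 -0.1395  0.1083] F [-0.8  0.   7.5] op 0.0349
open t 16.63 tcp [ 0.4716 -0.1394  0.1078] F [-0.2  0.3 -0. ] op 0.0749
```

View pics/y2_side.png

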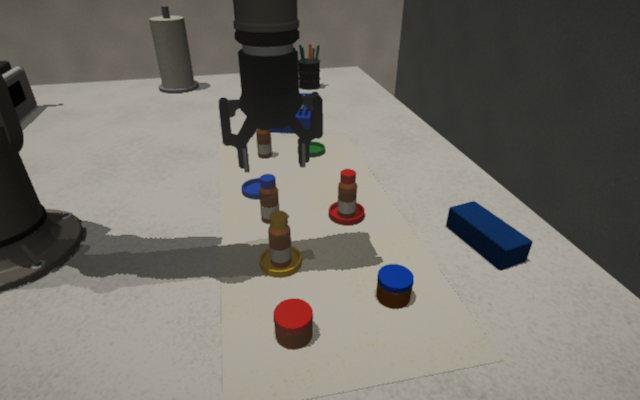

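The yellow bottle stands in the yellow tray at (281,250), and red is still upright at (347,205). Green next.

```bash
python3 - <<'E'
from cell import env,camera
from h import *
if pick(env,"green"):
    if .033<env.get_state()["opening"]<.039: place(env,"green")
snap(camera,"g2")
E
```

```text
above t 19.44 tcp [0.4882 0.2892 0.2501] F [ 0.6 -0.3  0.2] op 0.085
down hit=False t 20.55 tcp [0.4878 0.2899 0.1036] F [ 1.  -0.6  0.7] op 0.085
gripped t 21.07 tcp [0.4881 0.2901 0.1044] F [-1.8 -0.7  4.6] op 0.0349
lifted t 22.19 tcp [0.4876 0.2895 0.249 ] F [ 0.6  0.1 -0.5] op 0.0351
placed hit=True t 24.68 tcp [0.6103 0.2867 0.1085] F [-1.   0.1  5.3] op 0.035
open t 25.24 tcp [0.6096 0.2861 0.1074] F [ 0.5 -0.8  0.2] op 0.0752
```

View pics/g2_side.png

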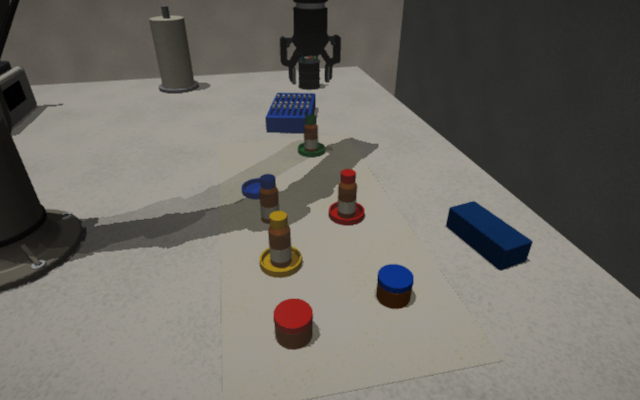

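The green bottle stands in the green tray at (311,140). Red and yellow are unchanged. Blue is last, after which I'll move the arm clear to look.

```bash
python3 - <<'E'
from cell import env,camera,calibration
from h import *
if pick(env,"blue"):
    if .033<env.get_state()["opening"]<.039: place(env,"blue")
env.movel([.456,.1128,.30],.2)
env.goto_joints([0.998,0.477,0.022,1.555,-0.011,1.109,-0.083]); env.dwell(.5)
snap(camera,"b2"); S(env,"end")
p,d=camera("top"); c=calibration("top")
hi=mask(p,"red")|mask(p,"yellow")|mask(p,"blue")
h=cv2.cvtColor(p,cv2.COLOR_BGR2HSV); hi|=((h[...,0]>50)&(h[...,0]<90)&(h[...,1]>90)).astype(np.uint8)
R,t=Rt(c); v,u=np.mgrid[:400,:640]
w=(np.stack([(u-c["cx"])/c["fx"]*d,(v-c["cy"])/c["fy"]*d,d],-1)-t)@R
for lo,up in((.088,.105),(.04,.0485)):
    k,l,st,ce=cv2.connectedComponentsWithStats(((w[...,2]>lo)&(w[...,2]<up)&(hi>0)).astype(np.uint8))
    for i in range(1,k):
        if st[i][4]>60: print(lo,st[i],np.median(w[l==i],0).round(4))
E
```

```text
above t 27.68 tcp [ 0.4703 -0.0008  0.2499] F [0.4 0.  0.2] op 0.0848
down hit=False t 28.79 tcp [ 0.4701 -0.0017  0.1042] F [0.6 0.2 0.7] op 0.0852
gripped t 29.3 tcp [ 0.4701 -0.0017  0.1044] F [-1.4  0.3  4.8] op 0.0348
lifted t 30.43 tcp [ 0.4694 -0.0018  0.2491] F [ 0.1  0.1 -1.7] op 0.0349
placed hit=True t 32.88 tcp [0.4558 0.1128 0.1084] F [-0.7 -0.2  7.6] op 0.0349
open t 33.45 tcp [0.4552 0.1124 0.1078] F [ 0.4  0.7 -0.6] op 0.0748
end t 37.9 tcp [ 0.3027 -0.6036  0.3041] F [-0.   0.7  0.5] op 0.0752
0.088 [317 148  15  14 164] [ 0.6198 -0.0225  0.0993]
0.088 [144 155  15  14 144] [0.6099 0.2871 0.0992]
0.088 [384 226  15  16 180] [ 0.4728 -0.1383  0.0992]
0.088 [241 239  15  15 175] [0.4562 0.1129 0.0991]
0.04 [425 145  25  24 443] [ 0.6305 -0.2517  0.0447]
0.04 [451 224  26  25 513] [ 0.4705 -0.2912  0.0445]
```

View pics/b2_side.png

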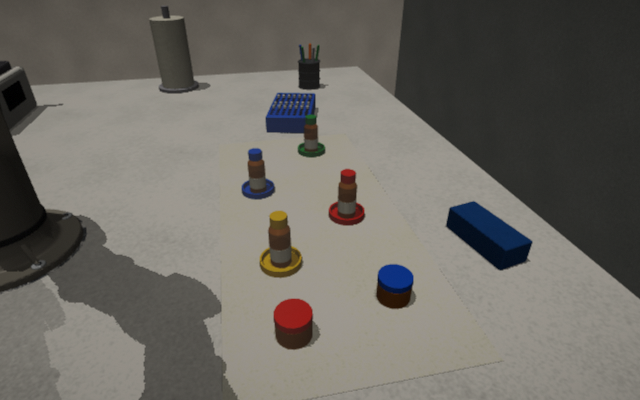

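View pics/b2_top.png

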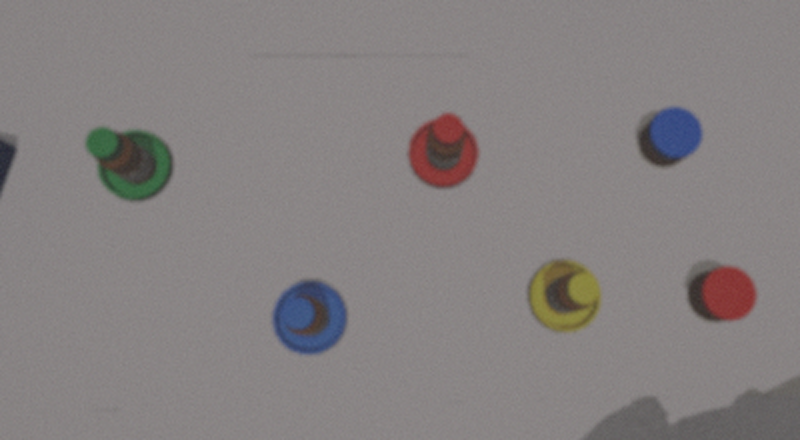

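Each bottle stands upright and centred in its own tray: green (311,140), blue (258,178), red (347,205) and yellow (281,250) in the side view. The cap tops are at 0.099 m, which is the 95 mm bottle on a 4 mm floor. The jars have not moved.

```bash
python3 -c "
from cell import job
job.job_done()"
```

```text
the job is handed in; nothing more can be done
```

All four bottles are standing upright in the trays that match their caps, placed in the order red, yellow, green, blue. I handed the job in at about 38 s on the robot's clock, with the arm back at its start pose and clear of everything.

- **Bottles:** in the last pictures every cap top is at 0.099 m, as expected for a 95 mm bottle on a 4 mm tray floor. Each cap centre is within about 2 mm of the tray centre I measured.
- **Jars:** both are within 0.5 mm of where they started.
- **Forces:** the readings I took at each grasp and placing were all under 8 N.

No check failed or disagreed.

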